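Make up the tea tray and the cook's tray

ROBOT

A 7-joint arm with a two-finger parallel gripper is mounted at the origin on the work surface. World frame = base frame: x ahead of the robot, y to its left, z up, the work surface at z = 0. Lengths are in m, angles in rad, forces in N, time in s.
With the tool pointing down it reaches from about 0.425 to 0.95 m from the base axis. Payload 4.7 kg.
Tool frame: the origin (TCP) lies on the centre line of the jaws, within the pads' length; the fingertips stand 19 mm ahead of it and the grasp point (between the pads) is the TCP (tip_extent is the distance from the TCP to the fingertips, in m); z points along the fingers, y is the direction in which the jaws open and shut (so a half turn about z gives the same grasp; the last joint's range is limited). The gripper opens to 87 mm and grips with 3 to 60 N. Pads are 19 mm wide; open, the fingers measure 117 mm over their backs; the gripper's body (75 mm by 190 mm) begins 51 mm behind the grasp point.
Start: joints at [1.17, 0.469, -0.049, 1.532, 0.024, 1.141, -0.082], TCP at [0.245, -0.629, 0.242] pointing down, gripper open.
Joint ranges: [-2.59, 2.59], [-0.33, 1.99], [-1.39, 1.29], [0.1, 2.45], [-1.04, 4.18], [0.21, 1.99], [-2.66, 2.66]. Speed limits (rad/s): [2.57, 2.57, 3.14, 3.14, 3.14, 3.14, 3.14].

INTERFACE

Orientations are given as a rotation vector (axis times angle).
In Python, from bench import * gives the robot as it stands. The module is installed in compiled form; this text tells all that it offers.
- The arm moves only by the tool servo_tool, never from a script. Its argument "targets" is a list of rows, each a list of 7 numbers: the shift along the world's x, y, z in mm, then the turn, a rotation vector about the world's x, y, z in rad, then the closure, from -1 (fully open) to 1 (shut), so that 0 is half open. A call has 1 to 5 rows; each row shifts and turns the commanded pose from where the row before left it; what a row does not reach is not made up. A row lasts 1/10 s, in which the tool goes at most 50 mm and 8.59 degrees, less where a joint would pass 70% of its speed; a pose out of reach is approached as far as the arm can. A call is refused whole if a number of a shift passes 50 or a number of a turn 0.15, either way. A call with a gripper value outside its range is refused whole. The fingers move at their own pace and stop on an object; "squeeze" is the grip in N (left out, the last holds). Time passes only in rows, so rows that do not move let the fingers close. It gives the time, the measured TCP pose, the force and the opening at its end, in the units of the state.
- state(): the state, without advancing time (a new reading comes with each control period).
- read_camera(name): name is "side" or "top" or "wrist"; returns (picture, depth): 420x560x3 uint8, red, green, blue; 420x560 float32, m along the optical axis (not along the pixel's ray), 0 where there is no reading.
- camera_params(name): a dict with "vfov" (degrees; the focal length in pixels is half the picture's height over the tangent of half this angle, whatever the lens; pixels are square), "cx", "cy" (the principal point, pixels), "cam_to_world" (4x4, takes a point from camera to world coordinates); the wrist camera has in their place "mount" (4x4, takes a point from camera to tool coordinates, whose origin is the TCP and whose axes are the flange's). Camera axes: x right, y up, looking along -z (the intrinsics and any distortion apply to the point x, -y, -z); pixel columns grow to the right and rows downward; lengths in m; the calibration is good to about 2 mm. A picture is of the moment at which its call begins: read the wrist's pose just before it. camera_params takes no time and is no camera call.
- close_job(): hands the job in, once; it reports no verdict.
The state is a dict: "time_s": time; "qpos": joint angles; "joint_vel": joint speeds; "tau": joint torques, N m; "eef_pos": TCP position; "ee_rot": TCP orientation; "ft_force": force on the tool from outside, world axes, zero at the start; "wrist_torque": the same for the moment, N m; "width": finger opening in m.
Only numpy, scipy, OpenCV 4.12 (cv2) and the standard library are available. Lean on these libraries where they do the work, as an engineer would, in place of code of your own. Each camera call takes 0.05 s, during which the arm holds its last target.

TASK

Make up two kits on the shelf: in the small two-compartment tray put the tall tumbler and the small tin; in the large three-compartment tray put the short tumbler and the large tin in the two square-ish compartments, and the wooden spatula lying flat, handle upward as it lies now, in the long trough, pointing either way. Give each thing a compartment to itself (which of the two does not matter) with tumblers and tins standing upright, and everything resting flat on the tray's floor, clear of the walls' tops. Set things down gently rather than dropping them or knocking them over, and leave the trays, the teapot and the colander where they are.

Things in the scene. Friction and masses are not known exactly. Their poses are not given: they have to be found in the camera images.
- small_tray: Small brown wooden tray, 195 x 94 mm, loose, 0.9 kg. x along its length, z up, origin at the centre of its underside. Floor 5 mm thick; rim and inner walls 5 mm thick, tops 12 mm above the underside. One wall across the middle makes two equal compartments, each 90 (x) x 84 (y) mm inside, centred at x = -47.5 and +47.5 mm, y = 0.
- large_tray: Large brown wooden tray, 195 x 161 mm, loose, 0.9 kg. x along its length, z up, origin at the centre of its underside. Floor 5 mm thick; rim and inner walls 5 mm thick, tops 12 mm above the underside. Two equal compartments, 90 (x) x 84 (y) mm inside, centred at x = -47.5 and +47.5 mm, y = -33.5 mm; one long trough, 185 (x) x 62 (y) mm inside, centred at x = 0, y = +44.5 mm.
- tall_tumbler: The taller of two open steel tumblers: 100 mm high, 54 mm across at the foot, 56 mm at the rim, standing mouth up, wall 2.5 mm, about 90 g. Origin at the centre of its underside, z up.
- short_tumbler: The shorter of two open steel tumblers: 62 mm high, 54 mm across at the foot, 56 mm at the rim, standing mouth up, wall 2.5 mm, about 70 g. Origin at the centre of its underside, z up.
- large_tin: The larger of two closed round aluminium tins with clip-on lid: 64 mm across, 58 mm high, about 150 g. Straight sides; the thin wire clips on its edge have no effect on the grasp. Origin at the centre of its underside, z up.
- small_tin: The smaller of two closed round aluminium tins with clip-on lid: 48 mm across, 38 mm high, about 80 g. Straight sides; the thin wire clips on its edge have no effect on the grasp. Origin at the centre of its underside, z up.
- spatula: Short wooden spatula lying flat, 168 mm long, about 60 g. Origin at mid-length on its underside; x runs along it towards the blade, z up. Square handle from x = -84 to +20 mm, 20 mm wide and 24 mm high; flat blade from x = +20 to +84 mm, 44 mm wide, 6 mm thick. Balances at x = -11 mm: grip there across y; fingertips 9 mm above its underside clear the tray's walls.
- teapot: Bystander: white enamel teapot, body 148 mm across, 138 mm high, spout to +y and blue handle to -y (222 mm over both). Origin at the centre of its underside. Loose; leave it alone.
- colander: Bystander: blue plastic colander, 196 mm across the rim, 246 mm over its two handles (along y), 88 mm high. Origin at the centre of its underside. Loose; leave it alone.

How it is judged:
By the outcome, as a careful person would: the job done as asked, in the order asked, and still so for the second after the job is handed in, with the robot touching nothing.
It also fails if it takes over 128 s, if anything falls off the work surface, if the arm or the gripper's body presses on something with over 40 N, if the wrist force passes 120 N, or if a joint passes its speed limit or range.

## Working session

There is one attempt and no reset: what is moved stays moved. The work goes in short steps, Python scripts to look and compute and a tool call to move; the robot and the scene stay as the last step left them, time stands still between calls to the robot, and variables do not carry over. Pictures are saved under pics/ and viewed, and the job is handed in when it is done.

Besides the shell and the picture viewer there is one more tool, called as name(argument=value, ...), one argument or row to a line, values as JSON. servo_tool: Moves the arm, as the interface text tells. Its arguments: {"type":"object","properties":{"targets":{"type":"array"},"squeeze":{"type":"number"}},"required":["targets"]}

```bash
mkdir -p pics
python3 - <<'E'
from bench import *
import cv2,numpy as np
print(state())
for n in("side","top","wrist"):
    p=camera_params(n);print(n,{k:np.round(v,4) if not isinstance(v,str) else v for k,v in p.items()})
    im,d=read_camera(n);cv2.imwrite(f"pics/{n}0.png",im[...,::-1]);np.savez(f"pics/{n}0.npz",im=im,d=d)
E
```

```text
{'time_s': 0.0, 'qpos': array([ 1.17010618,  0.46947899, -0.04858231,  1.53370572,  0.02413588,
        1.14096717, -0.08232601]), 'joint_vel': array([-5.01084458e-04, -1.48798071e-05,  6.28057576e-04, -1.44169320e-03,
       -5.57213090e-04,  1.14178303e-03, -7.27750412e-04]), 'tau': array([-3.31908304e-04, -5.07966363e+01, -8.07595672e-02, -2.36154485e+01,
       -6.13655616e-02,  3.79463390e-02,  1.97175063e-04]), 'eef_pos': array([ 0.24500796, -0.62836277,  0.24046905]), 'ee_rot': array([-3.08558170e+00, -5.80309613e-01,  7.40645163e-04]), 'ft_force': array([-0.180975  , -0.61989314,  0.3647492 ]), 'wrist_torque': array([ 0.01378212, -0.04034651,  0.00054447]), 'width': 0.08690572193965429}
side {'vfov': np.float64(55.0735), 'cx': np.float64(276.1054), 'cy': np.float64(206.1598), 'cam_to_world': array([[-0.9703,  0.1506, -0.189 ,  0.4493],
       [-0.2417, -0.5971,  0.7649,  0.5709],
       [ 0.0024,  0.7879,  0.6158,  0.5208],
       [ 0.    ,  0.    ,  0.    ,  1.    ]])}
top {'vfov': np.float64(43.5872), 'cx': np.float64(278.4681), 'cy': np.float64(214.7303), 'cam_to_world': array([[ 8.700e-03,  9.932e-01, -1.158e-01,  4.713e-01],
       [-1.000e+00,  8.600e-03, -1.300e-03, -4.000e-04],
       [-3.000e-04,  1.158e-01,  9.933e-01,  9.570e-01],
       [ 0.000e+00,  0.000e+00,  0.000e+00,  1.000e+00]])}
wrist {'vfov': np.float64(59.4946), 'cx': np.float64(280.6306), 'cy': np.float64(210.1787), 'mount': array([[-1.100e-03,  9.681e-01,  2.505e-01,  6.790e-02],
       [ 1.000e+00,  1.000e-03,  7.000e-04, -1.000e-04],
       [ 4.000e-04,  2.505e-01, -9.681e-01, -1.432e-01],
       [ 0.000e+00,  0.000e+00,  0.000e+00,  1.000e+00]])}
```

View pics/side0.png

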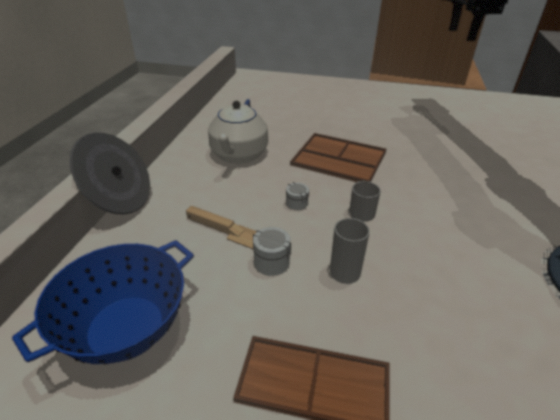

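View pics/top0.png

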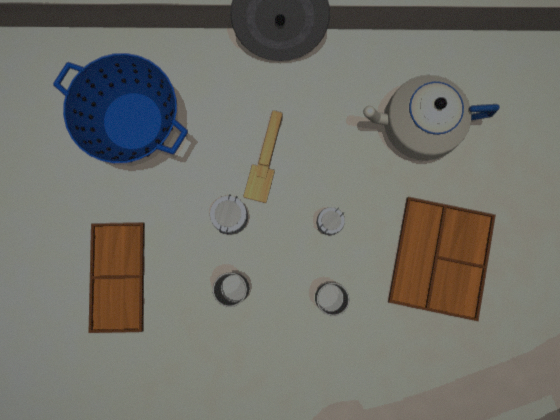

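View pics/wrist0.png

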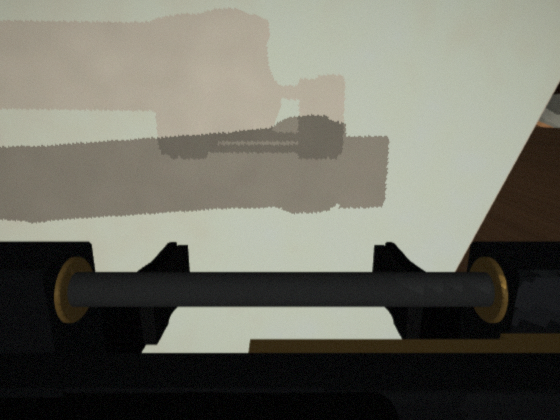

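```bash
cat > h.py <<'E'
import numpy as np,cv2
from bench import camera_params
def cloud(name,d,T=None):
    p=camera_params(name);f=210/np.tan(np.radians(p["vfov"])/2)
    v,u=np.mgrid[:420,:560]
    P=np.stack([(u-p["cx"])/f*d,-(v-p["cy"])/f*d,-d],-1)
    if T is None:T=p["cam_to_world"]
    W=P@T[:3,:3].T+T[:3,3]; W[d<=0]=np.nan
    return W
def ray(name,uv,z,T=None):
    p=camera_params(name);f=210/np.tan(np.radians(p["vfov"])/2)
    uv=np.atleast_2d(uv).astype(float)
    if T is None:T=p["cam_to_world"]
    D=np.stack([(uv[:,0]-p["cx"])/f,-(uv[:,1]-p["cy"])/f,-np.ones(len(uv))],-1)@T[:3,:3].T
    return T[:3,3]+D*((z-T[2,3])/D[:,2])[:,None]
E
python3 - <<'E'
from h import *
for n in("top","side"):
    a=np.load(f"pics/{n}0.npz");W=cloud(n,a["d"])
    print(n,(a["d"]<=0).mean())
    for uv in ([(300,380),(180,380),(400,350),(50,200),(200,250),(280,250)] if n=="top" else [(200,320),(420,250),(300,350),(320,100)]):
        print(uv,np.round(W[uv[1],uv[0]],4))
    z=W[...,2]
    m=((z>.004)&(z<.15)&(W[...,0]>.2)&(W[...,0]<.9)).astype(np.uint8)
    k,l,s,c=cv2.connectedComponentsWithStats(m)
    for i in range(1,k):
        if s[i,4]>60:
            P=W[l==i];t=np.percentile(P[:,2],[50,98]);print(n,s[i],np.round(c[i]),"mean",np.round(np.mean(P,0),3),"min",np.round(P.min(0),3),"max",np.round(P.max(0),3))
E
```

```text
top 0.0038520408163265304
(300, 380) [ 0.2886 -0.0398 -0.0011]
(180, 380) [ 0.2867  0.1727 -0.0009]
(400, 350) [ 0.3418 -0.2184 -0.0034]
(50, 200) [ 6.066e-01  4.219e-01 -6.000e-04]
(200, 250) [ 0.5171  0.1433 -0.0012]
(280, 250) [ 0.5184 -0.0025 -0.0019]
top [ 238   36   84   25 1388] [279.  47.] mean [0.889 0.002 0.035] min [ 0.873 -0.073  0.007] max [0.9   0.077 0.056]
top [  53   53  135  110 9642] [119. 107.] mean [0.771 0.289 0.043] min [0.66  0.158 0.004] max [0.854 0.419 0.092]
top [ 363   75  137   85 6377] [428. 117.] mean [ 0.741 -0.251  0.092] min [ 0.68  -0.372  0.006] max [ 0.849 -0.14   0.14 ]
top [ 243  110   40   93 1349] [264. 161.] mean [0.679 0.028 0.015] min [ 0.606 -0.004  0.004] max [0.773 0.066 0.028]
top [ 210  194   38   41 1169] [229. 214.] mean [0.576 0.087 0.055] min [0.544 0.056 0.004] max [0.618 0.119 0.063]
top [ 388  196  108  125 6546] [442. 258.] mean [ 0.506 -0.295  0.007] min [ 0.397 -0.392  0.004] max [ 0.617 -0.197  0.016]
top [317 206  28  29 631] [330. 221.] mean [ 0.569 -0.091  0.037] min [ 0.546 -0.116  0.004] max [ 0.599 -0.068  0.043]
top 
[... 785 characters left out ...]
151 6031] [347. 196.] mean [ 0.473 -0.131  0.032] min [ 0.393 -0.395  0.004] max [0.615 0.106 0.103]
side [ 106  168   45   47 1142] [132. 195.] mean [0.888 0.006 0.038] min [ 0.872 -0.076  0.008] max [0.9   0.075 0.06 ]
side [286 182  24  28 557] [297. 196.] mean [ 0.567 -0.084  0.029] min [ 0.544 -0.117  0.004] max [ 0.592 -0.067  0.042]
side [ 186  206  106   70 2689] [251. 240.] mean [0.622 0.069 0.033] min [ 0.542 -0.005  0.004] max [0.771 0.119 0.062]
side [   12   241   183   124 14697] [109. 304.] mean [0.775 0.262 0.046] min [0.659 0.127 0.004] max [0.9   0.389 0.092]
side [ 233  336  157   84 9706] [313. 382.] mean [0.468 0.288 0.007] min [0.369 0.238 0.004] max [0.565 0.338 0.016]
```

Run:
```python
from h import *
from scipy.optimize import least_squares
def circ(P,r):
    P=P[:,:2].astype(np.float32)
    (c,rr)=cv2.minEnclosingCircle(P); H=cv2.convexHull(P)[:,0]
    s=least_squares(lambda q:np.hypot(*(H-q).T)-r,c,loss="soft_l1",f_scale=.002)
    return np.round(s.x,4),np.round(c,4),round(rr,4)
for n in("top","side"):
    a=np.load(f"pics/{n}0.npz");W=cloud(n,a["d"]);z=W[...,2]
    for nm,x,y,h,r in(("tall",.45,.084,.1,.028),("short",.432,-.093,.062,.028),("ltin",.576,.087,.058,.032),("stin",.568,-.091,.038,.024)):
        m=(np.hypot(W[...,0]-x,W[...,1]-y)<.05)&(z>h-.008)
        print(n,nm,m.sum(),circ(W[m],r),W[m][:,2].max())
    for nm,x0,x1,y0,y1 in(("small",.36,.58,.23,.36),("large",.39,.63,-.41,-.19)):
        m=(W[...,0]>x0)&(W[...,0]<x1)&(W[...,1]>y0)&(W[...,1]<y1)&(z>.0035)
        if n=="side": m&=z<.02
        k,l,s,c=cv2.connectedComponentsWithStats(m.astype(np.uint8));l0=l[m];i=np.bincount(l0).argmax()
        P=W[l==i][:,:2].astype(np.float32);R=cv2.minAreaRect(P*1000);print(n,nm,np.round(R[0],1),np.round(R[1],1),round(R[2],2))
    m=(W[...,0]>.60)&(W[...,0]<.79)&(W[...,1]>-.02)&(W[...,1]<.08)&(z>.0035)&(z<.03)
    P=W[m];R=cv2.minAreaRect(P[:,:2].astype(np.float32)*1000);print(n,"spat",R)
    Hn=P[P[:,2]>.015];R=cv2.minAreaRect(Hn[:,:2].astype(np.float32)*1000);print(n,"handle",R,Hn[:,2].max())
    print(cv2.fitLine(Hn[Hn[:,2]>.02][:,:2].astype(np.float32)*1000,cv2.DIST_HUBER,0,.01,.01).ravel())
```

```text
top tall 183 (array([0.4496, 0.0793]), array([0.4496, 0.0795]), 0.028) 0.10305173053957695
top short 174 (array([ 0.4343, -0.0918]), array([ 0.4342, -0.0919]), 0.0279) 0.06563471035729118
top ltin 1067 (array([0.578 , 0.0887]), array([0.5777, 0.0888]), 0.0338) 0.06343466450884139
top stin 588 (array([ 0.5699, -0.0915]), array([ 0.5704, -0.0913]), 0.0266) 0.04313034658469728
top small [468.  292.1] [200.   98.6] 1.4
top large [ 506.1 -294.1] [163.1 197.2] 78.65
top spat ((692.6011962890625, 29.21102523803711), (95.8412857055664, 185.97494506835938), 88.5022201538086)
top handle ((715.2852783203125, 19.131572723388672), (20.219074249267578, 118.00279235839844), 75.999755859375) 0.027869283503533904
[ 9.6914721e-01 -2.4648273e-01  7.2114728e+02  1.7494009e+01]
side tall 388 (array([0.4483, 0.0771]), array([0.4481, 0.0766]), 0.0292) 0.10293272405249099
side short 260 (array([ 0.4325, -0.0939]), array([ 0.434 , -0.0944]), 0.0299) 0.06441143751683515
side ltin 893 (array([0.5764, 0.0867]), array([0.5766, 0.087 ]), 0.0342) 0.06210975514244271
side stin 330 (array([ 0.5676, -0.093 ]), array([ 0.5669, -0.0946]), 0.026) 0.04190569884077061
side small [467.1 288.3] [194.6  96.4] 1.49
side large [ 508.  -296.9] [166.9 203.7] 78.88
side spat ((703.5501708984375, 32.22193145751953), (158.6958770751953, 87.96150970458984), 6.468252182006836)
side handle ((714.2716064453125, 16.933460235595703), (21.329862594604492, 115.79163360595703), 75.55763244628906) 0.028187924835707368
[ 9.7080290e-01 -2.3987846e-01  7.1823468e+02  1.8122437e+01]
```

servo_tool(
  targets=[
    [40,35,0,0,0,-0.0744,-1],
    [40,35,0,0,0,-0.0744,-1],
    [40,35,0,0,0,-0.0744,-1],
    [40,35,0,0,0,-0.0744,-1],
    [40,35,0,0,0,-0.0744,-1],
  ],
)

```text
time_s: 0.65
eef_pos: [0.4345, -0.4627, 0.2414]
ee_rot: [-3.141, 0.006, 0.0]
ft_force: [1.7, -0.8, 0.2]
width: 0.0869
```

servo_tool(
  targets=[
    [0,50,0,0,0,0,-1],
    [0,50,0,0,0,0,-1],
    [0,50,0,0,0,0,-1],
    [0,50,0,0,0,0,-1],
    [0,50,0,0,0,0,-1],
  ],
)

```text
time_s: 1.15
eef_pos: [0.433, -0.2122, 0.2415]
ee_rot: [3.141, -0.0, 0.0]
ft_force: [1.5, 0.7, 0.8]
width: 0.0866
```

servo_tool(
  targets=[
    [0,50,0,0,0,0,-1],
    [0,50,0,0,0,0,-1],
    [0,50,0,0,0,0,-1],
    [0,50,0,0,0,0,-1],
    [0,0,0,0,0,0,-1],
  ],
)

```text
time_s: 1.65
eef_pos: [0.433, -0.0074, 0.2419]
ee_rot: [-3.139, -0.019, -0.001]
ft_force: [-0.6, -1.2, -0.8]
width: 0.0869
```

servo_tool(
  targets=[
    [8,43,0,0,0,0,-1],
    [8,42,0,0,0,0,-1],
    [0,0,0,0,0,0,-1],
  ],
)

```text
time_s: 1.95
eef_pos: [0.4499, 0.0762, 0.2419]
ee_rot: [-3.139, -0.014, -0.002]
ft_force: [-0.2, -0.6, -0.6]
width: 0.0871
```

```bash
cat > wl.py <<'E'
from bench import *
from h import *
from scipy.spatial.transform import Rotation as Ro
def wrist(name):
    s=state();im,d=read_camera("wrist");cv2.imwrite(f"pics/{name}.png",im[...,::-1])
    T=np.eye(4);T[:3,:3]=Ro.from_rotvec(s["ee_rot"]).as_matrix();T[:3,3]=s["eef_pos"]
    T=T@camera_params("wrist")["mount"];W=cloud("wrist",d,T)
    print(np.round(s["eef_pos"],4),np.round(s["ee_rot"],4),"F",np.round(s["ft_force"],2),s["width"],s["time_s"])
    return im,d,W,T
E
python3 - <<'E'
from wl import *
im,d,W,T=wrist("w1")
E
```

```text
[0.4499 0.0762 0.2419] [-3.1386e+00 -1.4000e-02 -2.1000e-03] F [-0.16 -0.6  -0.56] 0.08711461250825941 1.95
```

View pics/w1.png

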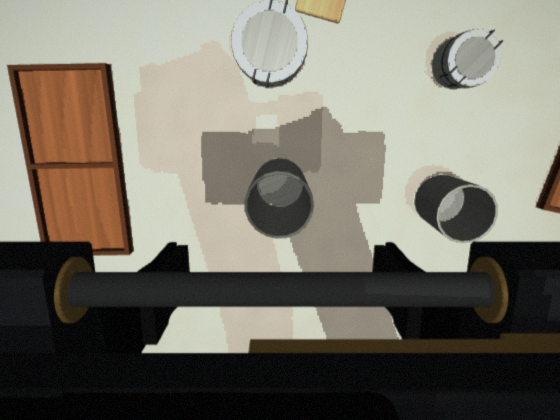

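Run:
```python
from wl import *
from scipy.optimize import least_squares
im,d,W,T=wrist("w2");z=W[...,2]
print("table",np.round([W[300,250,2],W[100,380,2],W[30,150,2]],4))
for nm,x,y,h,r in(("tall",.449,.078,.1,.028),("short",.433,-.093,.062,.028),("ltin",.577,.088,.058,.032),("stin",.569,-.092,.038,.024)):
    m=(np.hypot(W[...,0]-x,W[...,1]-y)<.045)&(z>h-.006)
    P=W[m][:,:2].astype(np.float32);c,rr=cv2.minEnclosingCircle(P);H=cv2.convexHull(P)[:,0]
    s=least_squares(lambda q:np.hypot(*(H-q).T)-r,c,loss="soft_l1",f_scale=.002);print(nm,m.sum(),np.round(s.x,4),np.round(c,4),round(rr,4),W[m][:,2].max())
m=(W[...,1]>.23)&(W[...,1]<.36)&(W[...,0]<.6)&(z>.0045)&(z<.02)
k,l,s,c=cv2.connectedComponentsWithStats(m.astype(np.uint8));i=1+s[1:,4].argmax();P=W[l==i]
print(cv2.minAreaRect(P[:,:2].astype(np.float32)*1000))
```

```text
[0.4495 0.0731 0.2416] [-3.1409e+00 -8.3000e-03 -1.0000e-04] F [ 0.16 -0.53 -0.07] 0.08722270007712071 2.0
table [ 0.3098 -0.0011  0.0022]
tall 47359 [0.4596 0.0835] [0.4543 0.08  ] 0.0447 0.3423781723616952
short 856 [ 0.4319 -0.0922] [ 0.4318 -0.0925] 0.0285 0.06392726629849199
ltin 5056 [0.576  0.0877] [0.5758 0.0871] 0.034 0.061164704659482816
stin 2572 [ 0.5677 -0.0922] [ 0.5681 -0.0923] 0.0266 0.0411123055863154
((466.3232421875, 290.5137634277344), (195.27056884765625, 96.24412536621094), 1.4121595621109009)
```

servo_tool(
  targets=[
    [0,0,-35,0,0,0,-1],
    [0,0,-35,0,0,0,-1],
    [0,0,-35,0,0,0,-1],
    [0,0,0,0,0,0,-1],
  ],
)

```text
time_s: 2.45
eef_pos: [0.4459, 0.0679, 0.1329]
ee_rot: [3.139, -0.004, -0.016]
ft_force: [-0.9, -0.2, 0.3]
width: 0.0871
```

Run:
```python
from wl import *
im,d,W,T=wrist("w3");z=W[...,2]
m=(np.hypot(W[...,0]-.449,W[...,1]-.078)<.04)&(z>.094)&(z<.106)
P=W[m][:,:2].astype(np.float32);print(m.sum(),cv2.minEnclosingCircle(P))
```

```text
[0.4459 0.0679 0.1329] [ 3.1391 -0.0043 -0.0156] F [-0.9  -0.21  0.35] 0.08709617603921828 2.45
1399 ((0.4481493830680847, 0.07838418334722519), 0.02795921452343464)
```

View pics/w3.png

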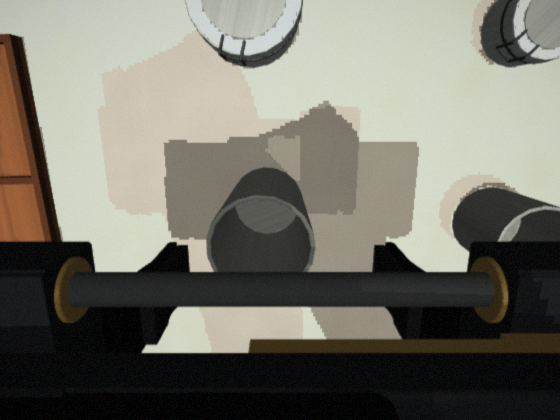

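servo_tool(
  targets=[
    [2,10,0,0,0,0,-1],
    [0,0,0,0,0,0,-1],
    [0,0,0,0,0,0,-1],
  ],
)

```text
time_s: 2.8
eef_pos: [0.4525, 0.0813, 0.1381]
ee_rot: [-3.141, -0.001, -0.005]
ft_force: [0.3, -0.1, 0.2]
width: 0.0871
```

Run:
```python
from wl import *
for _ in range(3): wrist("w4")
```

```text
[0.4525 0.0813 0.1381] [-3.1413e+00 -8.0000e-04 -5.1000e-03] F [ 0.26 -0.12  0.2 ] 0.08712307938010071 2.8
[0.4522 0.081  0.1378] [-3.1415e+00 -1.0000e-04 -4.1000e-03] F [-0.53  0.5   0.13] 0.08658919386079933 2.85
[0.452  0.0808 0.1376] [ 3.1415e+00 -2.0000e-04  3.2000e-03] F [-0.16 -0.15  0.33] 0.08689719131346114 2.9
```

servo_tool(
  targets=[
    [-3,-3,-20,0,0,0,-1],
    [0,0,-20,0,0,0,-1],
    [0,0,-20,0,0,0,-1],
    [0,0,-12,0,0,0,-1],
    [0,0,0,0,0,0,-1],
  ],
)

```text
time_s: 3.45
eef_pos: [0.4474, 0.0774, 0.0635]
ee_rot: [3.141, -0.0, -0.005]
ft_force: [-0.2, -0.0, -1.0]
width: 0.0869
```

servo_tool(
  targets=[
    [0,0,0,0,0,0,-1],
    [0,0,0,0,0,0,-1],
  ],
)

```text
time_s: 3.65
eef_pos: [0.4492, 0.078, 0.0654]
ee_rot: [-3.141, 0.0, -0.003]
ft_force: [-0.2, 0.4, 0.7]
width: 0.0873
```

servo_tool(
  targets=[
    [0,0,0,0,0,0,1],
    [0,0,0,0,0,0,1],
    [0,0,0,0,0,0,1],
    [0,0,0,0,0,0,1],
    [0,0,0,0,0,0,1],
  ],
  squeeze=15,
)

```text
time_s: 4.15
eef_pos: [0.4485, 0.0778, 0.0646]
ee_rot: [3.142, -0.0, 0.0]
ft_force: [-0.1, -0.0, -0.2]
width: 0.0558
```

servo_tool(
  targets=[
    [0,0,0,0,0,0,1],
    [0,0,0,0,0,0,1],
    [0,0,0,0,0,0,1],
  ],
)

```text
time_s: 4.45
eef_pos: [0.4485, 0.0778, 0.0646]
ee_rot: [3.142, -0.0, 0.0]
ft_force: [-0.7, 0.4, 0.8]
width: 0.056
```

servo_tool(
  targets=[
    [0,0,15,0,0,0,1],
    [0,0,25,0,0,0,1],
    [0,20,20,0,0,0,1],
    [-5,35,0,0,0,0,1],
    [-5,35,0,0,0,0,1],
  ],
)

```text
time_s: 4.95
eef_pos: [0.4387, 0.1682, 0.1252]
ee_rot: [3.142, -0.004, 0.002]
ft_force: [0.2, -0.4, -0.9]
width: 0.056
```

servo_tool(
  targets=[
    [-5,35,0,0,0,0,1],
    [-5,35,0,0,0,0,1],
    [-5,30,0,0,0,0,1],
    [-4,21,0,0,0,0,1],
    [0,0,0,0,0,0,1],
  ],
)

```text
time_s: 5.45
eef_pos: [0.418, 0.2924, 0.1246]
ee_rot: [-3.139, -0.009, 0.001]
ft_force: [-0.6, 0.9, -0.5]
width: 0.0561
```

servo_tool(
  targets=[
    [0,0,0,0,0,0,1],
    [0,0,0,0,0,0,1],
    [0,0,0,0,0,0,1],
  ],
)

```text
time_s: 5.75
eef_pos: [0.4198, 0.2873, 0.1244]
ee_rot: [3.141, -0.004, -0.0]
ft_force: [-0.0, -0.6, -1.6]
width: 0.056
```

Run:
```python
from wl import *
im,d,W,T=wrist("w5")
```

```text
[0.4198 0.2873 0.1244] [ 3.1405e+00 -3.7000e-03 -3.0000e-04] F [-0.03 -0.59 -1.6 ] 0.05602070549685018 5.75
```

View pics/w5.png

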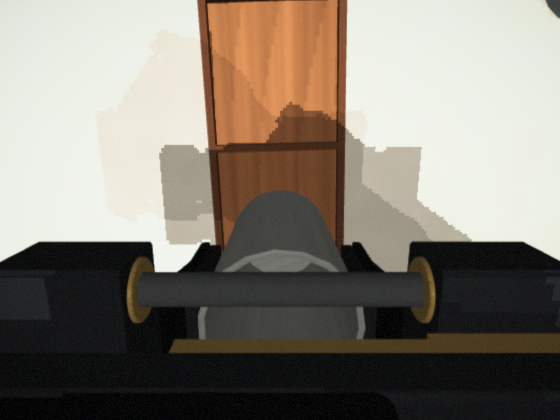

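servo_tool(
  targets=[
    [0,0,-20,0,0,0,1],
    [0,1,-16,0,0,0,1],
    [0,0,-10,0,0,0,1],
    [0,0,0,0,0,0,1],
    [0,0,0,0,0,0,1],
  ],
)

```text
time_s: 6.3
eef_pos: [0.4197, 0.2897, 0.0788]
ee_rot: [-3.142, 0.001, -0.0]
ft_force: [-0.5, 0.6, -0.4]
width: 0.056
```

servo_tool(
  targets=[
    [0,0,-2,0,0,0,1],
    [0,0,-2,0,0,0,1],
    [0,0,0,0,0,0,1],
    [0,0,0,0,0,0,1],
  ],
)

```text
time_s: 6.7
eef_pos: [0.4195, 0.2898, 0.0747]
ee_rot: [-3.142, 0.0, -0.0]
ft_force: [-0.8, -0.4, -0.4]
width: 0.0561
```

servo_tool(
  targets=[
    [0,0,-2,0,0,0,1],
    [0,0,-1,0,0,0,1],
    [0,0,-1,0,0,0,1],
    [0,0,0,0,0,0,1],
    [0,0,0,0,0,0,1],
  ],
)

```text
time_s: 7.2
eef_pos: [0.4194, 0.2898, 0.0705]
ee_rot: [3.142, -0.0, -0.0]
ft_force: [0.5, 0.3, -0.7]
width: 0.0564
```

servo_tool(
  targets=[
    [0,0,-1,0,0,0,1],
    [0,0,0,0,0,0,1],
    [0,0,0,0,0,0,1],
  ],
)

```text
time_s: 7.5
eef_pos: [0.4195, 0.2899, 0.0697]
ee_rot: [-3.141, 0.0, -0.0]
ft_force: [0.5, 0.5, -0.8]
width: 0.0562
```

servo_tool(
  targets=[
    [0,0,-1,0,0,0,1],
    [0,0,0,0,0,0,1],
    [0,0,0,0,0,0,1],
  ],
)

```text
time_s: 7.8
eef_pos: [0.4197, 0.29, 0.0695]
ee_rot: [3.142, -0.0, 0.001]
ft_force: [-0.7, -2.1, 6.2]
width: 0.0563
```

servo_tool(
  targets=[
    [0,0,0,0,0,0,-0.8],
    [0,0,0,0,0,0,-0.8],
    [0,0,0,0,0,0,-0.8],
    [0,0,0,0,0,0,-0.8],
  ],
)

```text
time_s: 8.2
eef_pos: [0.4193, 0.2896, 0.0684]
ee_rot: [3.141, -0.0, -0.0]
ft_force: [-0.2, 0.2, -0.4]
width: 0.0761
```

servo_tool(
  targets=[
    [0,0,15,0,0,0,-0.8],
    [0,0,30,0,0,0,-0.8],
    [0,0,40,0,0,0,-0.8],
    [0,0,30,0,0,0,-1],
    [0,0,0,0,0,0,-1],
  ],
)

```text
time_s: 8.7
eef_pos: [0.4215, 0.2917, 0.1877]
ee_rot: [-3.137, 0.001, -0.012]
ft_force: [-0.1, 0.8, -1.0]
width: 0.0853
```

Run:
```python
from wl import *
im,d,W,T=wrist("w6")
```

```text
[0.4215 0.2917 0.1877] [-3.1368e+00  6.0000e-04 -1.1600e-02] F [-0.12  0.8  -1.  ] 0.08529997488330743 8.7
```

View pics/w6.png

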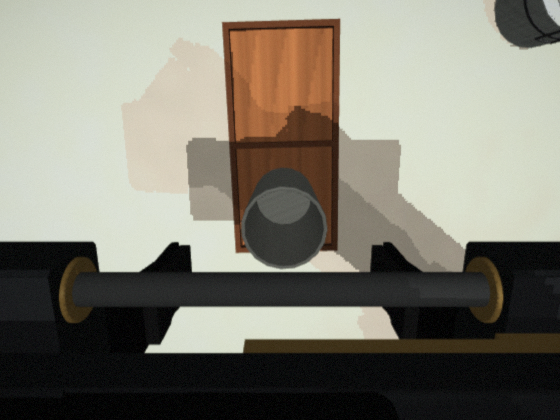

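servo_tool(
  targets=[
    [10,-20,0,0,0,0,-1],
    [15,-40,0,0,0,0,-1],
    [15,-40,0,0,0,0,-1],
    [15,-40,0,0,0,0,-1],
    [15,-40,0,0,0,0,-1],
  ],
)

```text
time_s: 9.25
eef_pos: [0.4888, 0.1078, 0.182]
ee_rot: [3.141, 0.0, -0.004]
ft_force: [1.2, -0.4, -0.7]
width: 0.0869
```

servo_tool(
  targets=[
    [15,-40,0,0,0,0,-1],
    [15,-40,0,0,0,0,-1],
    [15,-40,0,0,0,0,-1],
    [15,-40,-10,0,0,0,-1],
    [19,-42,-20,0,0,0,-1],
  ],
)

```text
time_s: 9.75
eef_pos: [0.5687, -0.0936, 0.1531]
ee_rot: [3.141, 0.0, 0.001]
ft_force: [1.6, -0.0, 1.2]
width: 0.0869
```

servo_tool(
  targets=[
    [0,0,-20,0,0,0,-1],
    [0,0,-10,0,0,0,-1],
    [0,0,0,0,0,0,-1],
    [0,0,0,0,0,0,-1],
    [0,0,0,0,0,0,-1],
  ],
)

```text
time_s: 10.25
eef_pos: [0.5688, -0.0908, 0.1246]
ee_rot: [-3.142, -0.003, -0.003]
ft_force: [0.1, 0.7, -0.2]
width: 0.0871
```

```bash
cat > tin.py <<'E'
import sys
from wl import *
n,x,y,h=sys.argv[1],*map(float,sys.argv[2:5])
im,d,W,T=wrist(n);z=W[...,2]
m=(np.hypot(W[...,0]-x,W[...,1]-y)<.045)&(z>h-.006)&(z<h+.007)
P=W[m][:,:2].astype(np.float32);print(m.sum(),cv2.minEnclosingCircle(P))
E
python3 tin.py w7 .5685 -.0923 .038
```

```text
[ 0.5688 -0.0908  0.1246] [-3.1416e+00 -3.0000e-03 -2.6000e-03] F [ 0.14  0.66 -0.16] 0.0870728448749665 10.25
4050 ((0.5684869289398193, -0.09251396358013153), 0.026652617380023003)
```

View pics/w7.png

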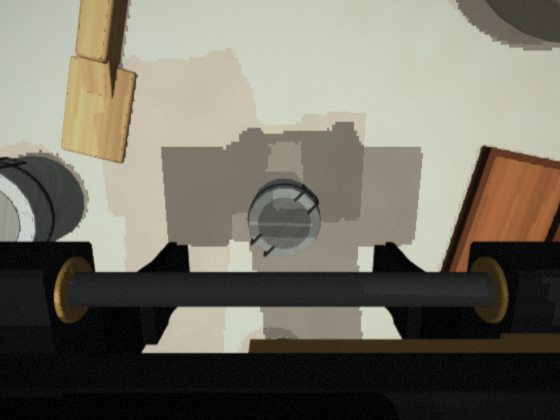

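servo_tool(
  targets=[
    [0,-1,-25,0,0,0,-1],
    [0,0,-25,0,0,0,-1],
    [0,0,-20,0,0,0,-1],
    [0,0,-10,0,0,0,-1],
    [0,0,0,0,0,0,-1],
  ],
)

```text
time_s: 10.8
eef_pos: [0.5678, -0.0927, 0.0431]
ee_rot: [-3.141, -0.001, 0.002]
ft_force: [-1.1, -0.6, -0.8]
width: 0.0871
```

servo_tool(
  targets=[
    [0,0,-6,0,0,0,-1],
    [0,0,-6,0,0,0,-1],
    [0,0,0,0,0,0,-1],
    [0,0,0,0,0,0,-1],
    [0,0,0,0,0,0,-1],
  ],
)

```text
time_s: 11.3
eef_pos: [0.5686, -0.0931, 0.032]
ee_rot: [3.141, -0.0, 0.001]
ft_force: [-0.5, -1.1, 0.6]
width: 0.087
```

servo_tool(
  targets=[
    [0,0,0,0,0,0,1],
    [0,0,0,0,0,0,1],
    [0,0,0,0,0,0,1],
    [0,0,0,0,0,0,1],
    [0,0,0,0,0,0,1],
  ],
  squeeze=15,
)

```text
time_s: 11.8
eef_pos: [0.5683, -0.0931, 0.0317]
ee_rot: [3.142, -0.0, 0.0]
ft_force: [0.3, 0.8, -0.7]
width: 0.0551
```

servo_tool(
  targets=[
    [0,0,0,0,0,0,1],
    [0,0,0,0,0,0,1],
    [0,0,0,0,0,0,1],
    [0,0,0,0,0,0,1],
  ],
)

```text
time_s: 12.2
eef_pos: [0.5683, -0.0931, 0.0317]
ee_rot: [3.142, -0.0, 0.0]
ft_force: [1.3, -0.8, 0.9]
width: 0.0476
```

servo_tool(
  targets=[
    [0,0,15,0,0,0,1],
    [0,0,30,0,0,0,1],
    [0,0,40,0,0,0,1],
    [0,20,25,0,0,0,1],
    [-6,40,0,0,0,0,1],
  ],
)

```text
time_s: 12.7
eef_pos: [0.566, -0.0362, 0.1469]
ee_rot: [3.139, -0.012, 0.016]
ft_force: [0.3, 0.5, -2.0]
width: 0.0474
```

servo_tool(
  targets=[
    [-6,40,0,0,0,0,1],
    [-6,40,0,0,0,0,1],
    [-6,40,0,0,0,0,1],
    [-6,40,0,0,0,0,1],
    [-6,40,0,0,0,0,1],
  ],
)

```text
time_s: 13.2
eef_pos: [0.532, 0.1685, 0.1428]
ee_rot: [-3.142, 0.0, -0.002]
ft_force: [0.8, 0.8, -1.9]
width: 0.0472
```

servo_tool(
  targets=[
    [-6,40,0,0,0,0,1],
    [-6,40,0,0,0,0,1],
    [-6,44,0,0,0,0,1],
    [0,0,0,0,0,0,1],
    [0,0,0,0,0,0,1],
  ],
)

```text
time_s: 13.7
eef_pos: [0.5136, 0.2923, 0.1424]
ee_rot: [-3.141, -0.005, -0.001]
ft_force: [0.4, -1.2, -1.4]
width: 0.0483
```

servo_tool(
  targets=[
    [0,0,-20,0,0,0,1],
    [0,0,-20,0,0,0,1],
    [0,0,0,0,0,0,1],
    [0,0,0,0,0,0,1],
    [0,0,0,0,0,0,1],
  ],
)

```text
time_s: 14.2
eef_pos: [0.5153, 0.2906, 0.1029]
ee_rot: [-3.141, 0.002, -0.003]
ft_force: [0.8, -0.5, -0.7]
width: 0.0475
```

Run:
```python
from wl import *
im,d,W,T=wrist("w8")
```

```text
[0.5153 0.2906 0.1029] [-3.1409e+00  2.3000e-03 -2.9000e-03] F [ 0.75 -0.47 -0.66] 0.04748379738751738 14.2
```

View pics/w8.png

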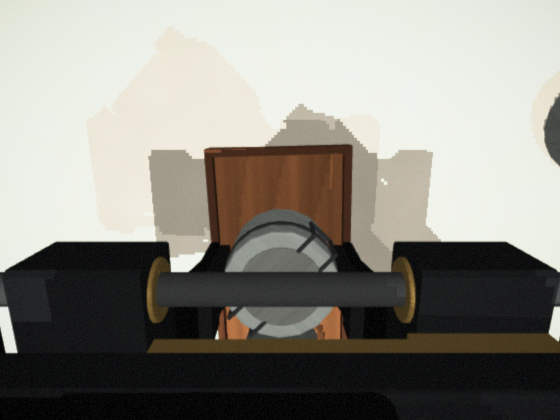

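servo_tool(
  targets=[
    [0,0,-25,0,0,0,1],
    [0,0,-20,0,0,0,1],
    [0,0,-12,0,0,0,1],
    [0,0,0,0,0,0,1],
    [0,0,0,0,0,0,1],
  ],
)

```text
time_s: 14.75
eef_pos: [0.5148, 0.2914, 0.0454]
ee_rot: [-3.141, 0.0, -0.002]
ft_force: [0.4, 0.7, 0.4]
width: 0.0476
```

servo_tool(
  targets=[
    [0,0,-3,0,0,0,1],
    [0,0,-3,0,0,0,1],
    [0,0,-2,0,0,0,1],
    [0,0,0,0,0,0,1],
    [0,0,0,0,0,0,1],
  ],
)

```text
time_s: 15.25
eef_pos: [0.5143, 0.291, 0.0367]
ee_rot: [3.142, -0.0, 0.0]
ft_force: [-0.6, 0.6, -1.5]
width: 0.0474
```

servo_tool(
  targets=[
    [0,0,-1,0,0,0,1],
    [0,0,0,0,0,0,1],
    [0,0,0,0,0,0,1],
  ],
)

```text
time_s: 15.55
eef_pos: [0.5144, 0.291, 0.0366]
ee_rot: [3.141, -0.0, 0.001]
ft_force: [-1.0, -1.2, 5.7]
width: 0.0474
```

servo_tool(
  targets=[
    [0,0,0,0,0,0,-0.5],
    [0,0,0,0,0,0,-0.5],
    [0,0,0,0,0,0,-0.5],
    [0,0,0,0,0,0,-0.5],
  ],
)

```text
time_s: 15.95
eef_pos: [0.5143, 0.291, 0.0355]
ee_rot: [3.142, -0.0, -0.0]
ft_force: [0.5, 0.3, -0.2]
width: 0.0638
```

servo_tool(
  targets=[
    [0,0,15,0,0,0,-0.5],
    [0,0,30,0,0,0,-0.5],
    [0,0,40,0,0,0,-0.5],
    [0,0,40,0,0,0,-1],
    [0,0,30,0,0,0,-1],
  ],
)

```text
time_s: 16.45
eef_pos: [0.5149, 0.2916, 0.1946]
ee_rot: [-3.14, -0.0, -0.005]
ft_force: [0.6, -0.4, 0.5]
width: 0.0741
```

Run:
```python
from wl import *
im,d,W,T=wrist("w9")
```

```text
[0.5149 0.2916 0.1946] [-3.1396 -0.     -0.0052] F [ 0.61 -0.37  0.48] 0.0741282092594602 16.45
```

View pics/w9.png

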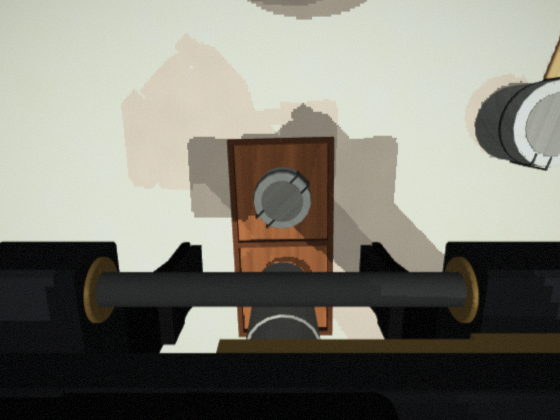

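servo_tool(
  targets=[
    [-5,-20,0,0,0,-0.04,-1],
    [-8,-40,0,0,0,-0.04,-1],
    [-8,-40,0,0,0,-0.04,-1],
    [-8,-40,0,0,0,-0.04,-1],
    [-8,-40,0,0,0,-0.037,-1],
  ],
)

```text
time_s: 17.0
eef_pos: [0.4768, 0.1096, 0.1915]
ee_rot: [-3.126, 0.311, -0.002]
ft_force: [0.3, -0.2, 0.6]
width: 0.0869
```

servo_tool(
  targets=[
    [-9,-40,0,0,0,0,-1],
    [-9,-40,0,0,0,0,-1],
    [-9,-40,0,0,0,0,-1],
    [-9,-40,0,0,0,0,-1],
    [-9,-44,0,0,0,0,-1],
  ],
)

```text
time_s: 17.5
eef_pos: [0.4319, -0.094, 0.1916]
ee_rot: [-3.126, 0.307, -0.003]
ft_force: [0.8, 0.4, 0.3]
width: 0.0872
```

servo_tool(
  targets=[
    [0,0,-25,0,0,0,-1],
    [0,0,-25,0,0,0,-1],
    [0,0,-10,0,0,0,-1],
    [0,0,0,0,0,0,-1],
    [0,0,0,0,0,0,-1],
  ],
)

```text
time_s: 18.0
eef_pos: [0.433, -0.0927, 0.1315]
ee_rot: [3.126, -0.308, 0.002]
ft_force: [1.1, -0.0, -0.3]
width: 0.0869
```

```bash
python3 tin.py w10 .4325 -.0925 .062
python3 - <<'E'
from bench import *
print(state()["eef_pos"],state()["ee_rot"])
E
```

```text
[ 0.433  -0.0927  0.1315] [ 3.1265e+00 -3.0790e-01  2.1000e-03] F [ 1.06 -0.01 -0.27] 0.08691830233408487 18.0
1464 ((0.43216878175735474, -0.0928654670715332), 0.028069710358977318)
[ 0.43329434 -0.09280717  0.13174111] [ 3.1263362  -0.30809467  0.00335366]
```

View pics/w10.png

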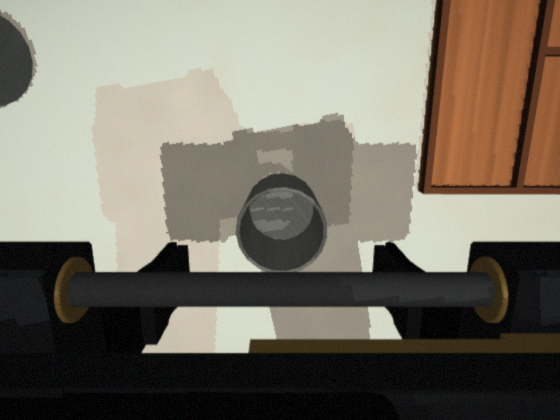

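servo_tool(
  targets=[
    [-1,0,-25,0,0,0,-1],
    [0,0,-25,0,0,0,-1],
    [0,0,-25,0,0,0,-1],
    [0,0,-16,0,0,0,-1],
    [0,0,0,0,0,0,-1],
  ],
)

```text
time_s: 18.55
eef_pos: [0.4309, -0.0927, 0.0389]
ee_rot: [-3.126, 0.308, 0.004]
ft_force: [-0.6, 0.4, -0.1]
width: 0.0869
```

servo_tool(
  targets=[
    [0,0,0,0,0,0,-1],
    [0,0,0,0,0,0,-1],
    [0,0,0,0,0,0,1],
    [0,0,0,0,0,0,1],
    [0,0,0,0,0,0,1],
  ],
  squeeze=15,
)

```text
time_s: 19.05
eef_pos: [0.4316, -0.0931, 0.0401]
ee_rot: [3.126, -0.309, 0.002]
ft_force: [-0.3, -0.1, -0.0]
width: 0.0706
```

servo_tool(
  targets=[
    [0,0,0,0,0,0,1],
    [0,0,0,0,0,0,1],
    [0,0,0,0,0,0,1],
    [0,0,0,0,0,0,1],
    [0,0,0,0,0,0,1],
  ],
)

```text
time_s: 19.55
eef_pos: [0.4314, -0.093, 0.0397]
ee_rot: [3.126, -0.309, 0.0]
ft_force: [-0.7, 1.1, 2.0]
width: 0.0558
```

servo_tool(
  targets=[
    [0,0,15,0,0,0,1],
    [0,0,25,0,0,0,1],
    [2,-16,25,0,0,0,1],
    [4,-40,0,0,0,0,1],
    [4,-40,0,0,0,0,1],
  ],
)

```text
time_s: 20.05
eef_pos: [0.4419, -0.1897, 0.1056]
ee_rot: [3.126, -0.305, 0.003]
ft_force: [0.9, 0.6, -1.6]
width: 0.0559
```

servo_tool(
  targets=[
    [4,-40,0,0,0,0,1],
    [4,-40,0,0,0,0,1],
    [4,-30,0,0,0,0,1],
    [0,-20,0,0,0,0,1],
    [0,0,0,0,0,0,1],
  ],
)

```text
time_s: 20.55
eef_pos: [0.4523, -0.3226, 0.1042]
ee_rot: [3.124, -0.318, -0.001]
ft_force: [-0.5, 1.0, -0.2]
width: 0.0559
```

servo_tool(
  targets=[
    [0,0,0,0,0,0,1],
    [0,0,0,0,0,0,1],
    [0,0,0,0,0,0,1],
  ],
)

```text
time_s: 20.85
eef_pos: [0.4535, -0.3174, 0.1046]
ee_rot: [-3.126, 0.306, 0.001]
ft_force: [0.5, -0.3, -1.3]
width: 0.0562
```

Run:
```python
from wl import *
im,d,W,T=wrist("w11")
z=W[...,2]
g=cv2.cvtColor(im,cv2.COLOR_RGB2HSV)
m=(g[...,0]<20)&(g[...,1]>110)&(z<.02)&(W[...,1]<-.15)&(W[...,0]<.65)
ii,jj=np.nonzero(m);print(len(ii));P=W[m][:,:2].astype(np.float32)*1000
print(cv2.minAreaRect(P))
```

```text
[ 0.4535 -0.3174  0.1046] [-3.126e+00  3.056e-01  5.000e-04] F [ 0.48 -0.29 -1.3 ] 0.05619272445502613 20.85
59609
((505.74664306640625, -295.467529296875), (161.28648376464844, 174.94625854492188), 78.71967315673828)
```

View pics/w11.png

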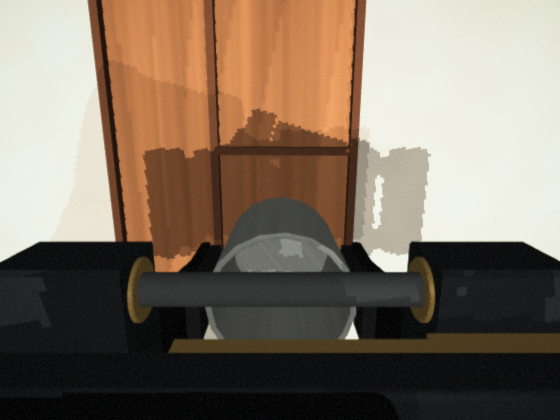

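servo_tool(
  targets=[
    [0,-1,-20,0,0,0,1],
    [0,0,-20,0,0,0,1],
    [0,0,-12,0,0,0,1],
    [0,0,0,0,0,0,1],
    [0,0,0,0,0,0,1],
  ],
)

```text
time_s: 21.4
eef_pos: [0.4537, -0.3199, 0.0529]
ee_rot: [3.126, -0.308, 0.001]
ft_force: [0.5, -0.2, -0.5]
width: 0.0559
```

servo_tool(
  targets=[
    [0,0,-3,0,0,0,1],
    [0,0,-2,0,0,0,1],
    [0,0,-1,0,0,0,1],
    [0,0,0,0,0,0,1],
    [0,0,0,0,0,0,1],
  ],
)

```text
time_s: 21.9
eef_pos: [0.4534, -0.3201, 0.0468]
ee_rot: [3.126, -0.309, 0.0]
ft_force: [-0.2, 0.0, -1.6]
width: 0.056
```

servo_tool(
  targets=[
    [0,0,-1,0,0,0,1],
    [0,0,-1,0,0,0,1],
    [0,0,-1,0,0,0,1],
    [0,0,0,0,0,0,1],
    [0,0,0,0,0,0,1],
  ],
)

```text
time_s: 22.4
eef_pos: [0.4535, -0.32, 0.0447]
ee_rot: [3.126, -0.309, 0.0]
ft_force: [-1.6, 0.8, 7.1]
width: 0.0559
```

servo_tool(
  targets=[
    [0,0,0,0,0,0,-0.65],
    [0,0,0,0,0,0,-0.65],
    [0,0,0,0,0,0,-0.65],
    [0,0,0,0,0,0,-0.65],
  ],
)

```text
time_s: 22.8
eef_pos: [0.4533, -0.3201, 0.0435]
ee_rot: [3.126, -0.309, -0.0]
ft_force: [0.0, 0.2, 0.1]
width: 0.0707
```

servo_tool(
  targets=[
    [0,0,15,0,0,0,-0.65],
    [0,0,30,0,0,0,-0.65],
    [0,0,40,0,0,0,-0.65],
    [0,0,40,0,0,0,-1],
    [0,0,20,0,0,0,-1],
  ],
)

```text
time_s: 23.3
eef_pos: [0.4547, -0.3209, 0.1922]
ee_rot: [3.124, -0.309, 0.008]
ft_force: [1.2, -0.6, -0.3]
width: 0.081
```

```bash
python3 tin.py w12 .4537 -.32 .067
```

```text
[ 0.4547 -0.3209  0.1922] [ 3.1238 -0.3092  0.0076] F [ 1.18 -0.59 -0.34] 0.08100564812396827 23.3
927 ((0.4542864263057709, -0.31989654898643494), 0.027966773137450218)
```

View pics/w12.png

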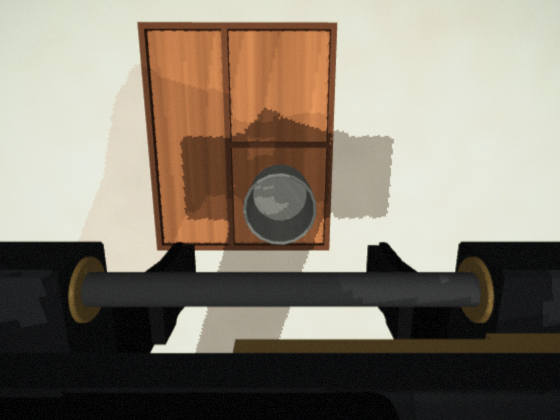

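servo_tool(
  targets=[
    [5,20,0,0,0,0,-1],
    [11,38,0,0,0,0,-1],
    [11,38,0,0,0,0,-1],
    [12,39,0,0,0,0,-1],
    [12,39,0,0,0,0,-1],
  ],
)

```text
time_s: 23.85
eef_pos: [0.5043, -0.1446, 0.1882]
ee_rot: [3.126, -0.31, -0.001]
ft_force: [0.6, 1.3, 0.4]
width: 0.087
```

servo_tool(
  targets=[
    [12,39,0,0,0,0,-1],
    [12,39,0,0,0,0,-1],
    [12,39,0,0,0,0,-1],
    [12,39,0,0,0,0,-1],
    [12,39,0,0,0,0,-1],
  ],
)

```text
time_s: 24.35
eef_pos: [0.5643, 0.0504, 0.1881]
ee_rot: [3.126, -0.309, -0.001]
ft_force: [1.0, -0.4, 0.6]
width: 0.0876
```

servo_tool(
  targets=[
    [12,39,-20,0,0,0,-1],
    [0,0,-30,0,0,0,-1],
    [0,0,-10,0,0,0,-1],
    [0,0,0,0,0,0,-1],
    [0,0,0,0,0,0,-1],
  ],
)

```text
time_s: 24.85
eef_pos: [0.5767, 0.0866, 0.1291]
ee_rot: [3.125, -0.313, 0.001]
ft_force: [0.7, 0.4, 1.1]
width: 0.087
```

```bash
python3 tin.py w13 .5763 .0877 .058
python3 - <<'E'
from bench import *
print(state()["eef_pos"],state()["ee_rot"])
E
```

```text
[0.5767 0.0866 0.1291] [ 3.1255e+00 -3.1260e-01  9.0000e-04] F [0.75 0.39 1.1 ] 0.08703520750526314 24.85
7860 ((0.5781477689743042, 0.08750802278518677), 0.03308648616075516)
[0.57709677 0.08675811 0.12974531] [ 3.12590666e+00 -3.12674990e-01  2.89393699e-03]
```

View pics/w13.png

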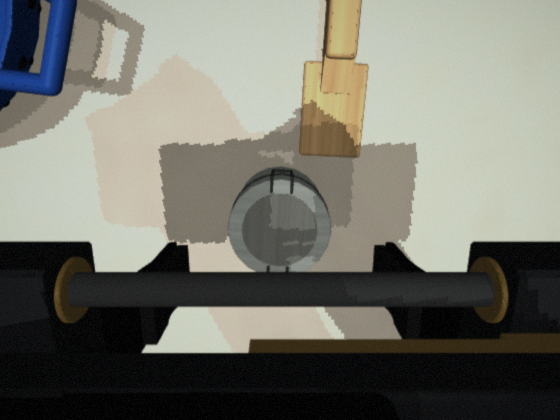

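servo_tool(
  targets=[
    [0,1,-25,0,0,0,-1],
    [0,0,-25,0,0,0,-1],
    [0,0,-25,0,0,0,-1],
    [0,0,-13,0,0,0,-1],
    [0,0,0,0,0,0,-1],
  ],
)

```text
time_s: 25.4
eef_pos: [0.5758, 0.0882, 0.04]
ee_rot: [3.125, -0.311, -0.003]
ft_force: [-0.3, -0.2, 0.5]
width: 0.087
```

servo_tool(
  targets=[
    [0,0,0,0,0,0,-1],
    [0,0,0,0,0,0,-1],
    [0,0,0,0,0,0,1],
    [0,0,0,0,0,0,1],
    [0,0,0,0,0,0,1],
  ],
  squeeze=18,
)

```text
time_s: 25.9
eef_pos: [0.5765, 0.089, 0.0411]
ee_rot: [-3.126, 0.309, -0.001]
ft_force: [0.0, -0.2, 0.7]
width: 0.0702
```

servo_tool(
  targets=[
    [0,0,0,0,0,0,1],
    [0,0,0,0,0,0,1],
    [0,0,0,0,0,0,1],
    [0,0,0,0,0,0,1],
    [0,0,0,0,0,0,1],
  ],
)

```text
time_s: 26.4
eef_pos: [0.5764, 0.0887, 0.0409]
ee_rot: [3.126, -0.309, 0.0]
ft_force: [-0.8, -1.4, 5.0]
width: 0.0633
```

servo_tool(
  targets=[
    [0,0,15,0,0,0,1],
    [0,0,25,0,0,0,1],
    [0,0,30,0,0,0,1],
    [0,-16,15,0,0,0,1],
    [-3,-40,0,0,0,0,1],
  ],
)

```text
time_s: 26.9
eef_pos: [0.5757, 0.0381, 0.1294]
ee_rot: [-3.122, 0.296, -0.011]
ft_force: [0.9, 1.0, -1.2]
width: 0.0636
```

servo_tool(
  targets=[
    [-3,-40,0,0,0,0,1],
    [-3,-40,0,0,0,0,1],
    [-3,-40,0,0,0,0,1],
    [-3,-40,0,0,0,0,1],
    [-3,-40,0,0,0,0,1],
  ],
)

```text
time_s: 27.4
eef_pos: [0.5582, -0.1681, 0.1263]
ee_rot: [-3.126, 0.309, -0.001]
ft_force: [0.6, -0.0, -2.0]
width: 0.0637
```

servo_tool(
  targets=[
    [-3,-40,0,0,0,0,1],
    [-3,-40,0,0,0,0,1],
    [-3,-40,0,0,0,0,1],
    [-3,-30,0,0,0,0,1],
    [0,-20,0,0,0,0,1],
  ],
)

```text
time_s: 27.9
eef_pos: [0.5453, -0.34, 0.126]
ee_rot: [3.125, -0.314, 0.0]
ft_force: [-0.1, -0.1, -1.5]
width: 0.0636
```

servo_tool(
  targets=[
    [0,0,0,0,0,0,1],
    [0,0,0,0,0,0,1],
    [0,0,0,0,0,0,1],
    [0,0,0,0,0,0,1],
  ],
)

```text
time_s: 28.3
eef_pos: [0.5471, -0.3347, 0.1258]
ee_rot: [-3.126, 0.304, -0.0]
ft_force: [-1.4, -0.1, -1.4]
width: 0.0636
```

Run:
```python
from wl import *
im,d,W,T=wrist("w14")
```

```text
[ 0.5471 -0.3347  0.1258] [-3.1258e+00  3.0420e-01 -2.0000e-04] F [-1.45 -0.15 -1.37] 0.06355771211459138 28.3
```

View pics/w14.png

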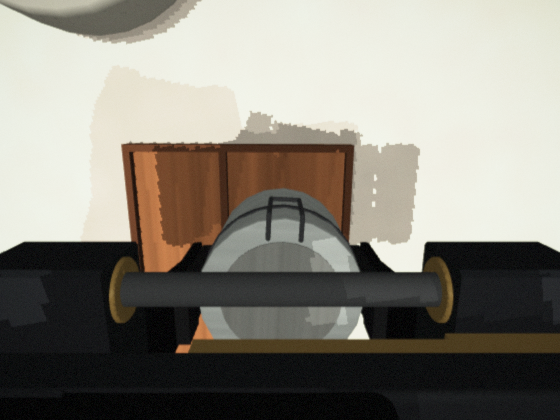

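servo_tool(
  targets=[
    [0,-2,-20,0,0,0,1],
    [0,0,-20,0,0,0,1],
    [0,0,-20,0,0,0,1],
    [0,0,-12,0,0,0,1],
    [0,0,0,0,0,0,1],
  ],
)

```text
time_s: 28.85
eef_pos: [0.5454, -0.3378, 0.0519]
ee_rot: [-3.125, 0.308, 0.005]
ft_force: [0.6, 0.2, -0.8]
width: 0.0634
```

servo_tool(
  targets=[
    [0,0,0,0,0,0,1],
    [0,0,-3,0,0,0,1],
    [0,0,-2,0,0,0,1],
    [0,0,0,0,0,0,1],
    [0,0,0,0,0,0,1],
  ],
)

```text
time_s: 29.35
eef_pos: [0.5464, -0.3392, 0.049]
ee_rot: [3.126, -0.309, 0.001]
ft_force: [0.1, 0.4, -1.3]
width: 0.0637
```

servo_tool(
  targets=[
    [0,0,-1.5,0,0,0,1],
    [0,0,-1.5,0,0,0,1],
    [0,0,-1,0,0,0,1],
    [0,0,0,0,0,0,1],
    [0,0,0,0,0,0,1],
  ],
)

```text
time_s: 29.85
eef_pos: [0.5464, -0.3391, 0.0459]
ee_rot: [3.126, -0.309, 0.0]
ft_force: [-2.2, 1.0, 6.1]
width: 0.0636
```

servo_tool(
  targets=[
    [0,0,0,0,0,0,-0.8],
    [0,0,0,0,0,0,-0.8],
    [0,0,0,0,0,0,-0.8],
    [0,0,0,0,0,0,-0.8],
  ],
)

```text
time_s: 30.25
eef_pos: [0.5463, -0.3391, 0.0445]
ee_rot: [3.126, -0.309, -0.0]
ft_force: [-0.7, -1.3, -0.0]
width: 0.0776
```

servo_tool(
  targets=[
    [0,0,15,0,0,0,-0.8],
    [0,0,30,0,0,0,-0.8],
    [0,0,40,0,0,0,-0.8],
    [0,0,40,0,0,0,-0.8],
    [0,0,20,0,0,0,-0.8],
  ],
)

```text
time_s: 30.75
eef_pos: [0.5481, -0.3398, 0.1951]
ee_rot: [3.123, -0.309, 0.01]
ft_force: [0.2, -0.4, 0.1]
width: 0.0786
```

```bash
python3 tin.py w15 .546 -.339 .063
```

```text
[ 0.5481 -0.3398  0.1951] [ 3.1235 -0.309   0.0105] F [ 0.21 -0.42  0.11] 0.07859913655292033 30.75
5150 ((0.546921968460083, -0.33923059701919556), 0.03423459082841873)
```

View pics/w15.png

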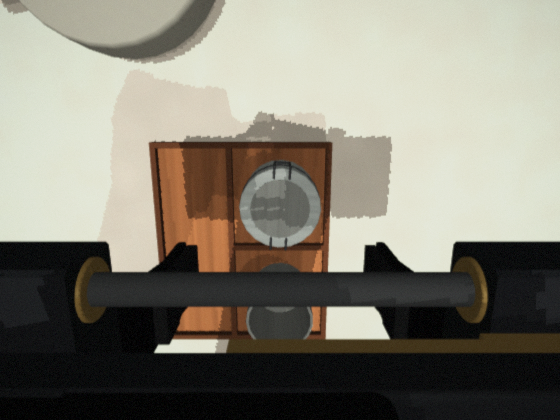

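servo_tool(
  targets=[
    [0,30,0,0,0,0,-0.8],
    [5,40,0,0,0,0,-0.8],
    [12,40,0,0,0,0,-0.8],
    [12,40,0,0,0,0,-0.8],
    [12,40,0,0,0,-0.05,-0.8],
  ],
)

```text
time_s: 31.3
eef_pos: [0.5874, -0.1475, 0.1902]
ee_rot: [3.117, -0.39, 0.001]
ft_force: [0.9, 0.6, -0.5]
width: 0.078
```

servo_tool(
  targets=[
    [12,40,0,0,0,0,-0.8],
    [12,40,0,0,0,0,-0.8],
    [12,40,0,0,0,0,-0.8],
    [12,40,0,0,0,0,-0.8],
    [15,10,0,0,0,0,-0.8],
  ],
)

```text
time_s: 31.8
eef_pos: [0.65, 0.0284, 0.1904]
ee_rot: [-3.115, 0.374, 0.001]
ft_force: [1.3, 1.0, -0.5]
width: 0.0782
```

servo_tool(
  targets=[
    [10,0,0,0,0,0,-0.8],
    [0,0,0,0,0,0,-0.5],
    [0,0,0,0,0,0,-0.5],
    [0,0,0,0,0,0,-0.5],
  ],
)

```text
time_s: 32.2
eef_pos: [0.6597, 0.0189, 0.1896]
ee_rot: [3.116, -0.391, -0.001]
ft_force: [-0.3, 0.2, -0.1]
width: 0.0668
```

Run:
```python
from wl import *
im,d,W,T=wrist("w16");np.savez("pics/w16.npz",im=im,d=d,W=W,T=T)
```

```text
[0.6597 0.0189 0.1896] [ 3.116e+00 -3.914e-01 -1.000e-03] F [-0.28  0.19 -0.05] 0.06675431424964552 32.2
```

View pics/w16.png

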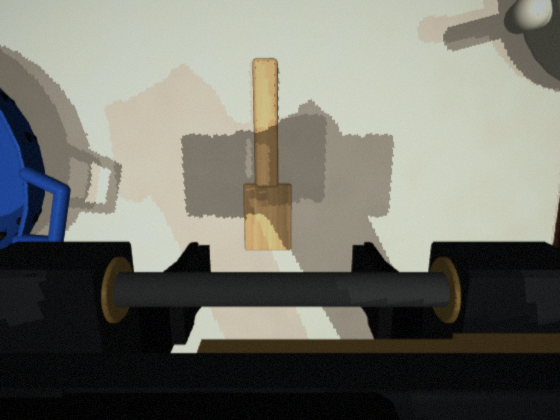

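Run:
```python
from wl import *
a=np.load("pics/w16.npz");im,W,T=a["im"],a["W"],a["T"];z=W[...,2]
g=cv2.cvtColor(im,cv2.COLOR_RGB2HSV)
m=((g[...,0]<30)&(g[...,1]>90)).astype(np.uint8);m[:, :235]=0;m[:,300:]=0;m[255:]=0
m=cv2.morphologyEx(m,cv2.MORPH_OPEN,np.ones((3,3),np.uint8));k,l,s,c=cv2.connectedComponentsWithStats(m);i=1+s[1:,4].argmax();m=l==i;print(s[i])
H=m&(z>.018);P=W[H];l=cv2.fitLine(P[:,:2].astype(np.float32)*1000,cv2.DIST_HUBER,0,.01,.01).ravel();print("line",l,np.degrees(np.arctan2(l[1],l[0])),"z",np.median(P[:,2]))
u=l[:2]*(-1 if l[0]>0 else 1);n=np.array([-u[1],u[0]])
B=W[m&(z<.011)&(z>.002)];print("blade z",np.median(B[:,2]))
print("handle along",np.percentile(P[:,:2]@u*1000,[0,.5,99.5,100]),"across",np.percentile(P[:,:2]@n*1000,[.5,50,99.5]))
print("blade along",np.percentile(B[:,:2]@u*1000,[0,.5,99.5,100]),"across",np.percentile(B[:,:2]@n*1000,[.5,50,99.5]),"u",u)
# by rays
ii,jj=np.nonzero(m)
for nm,r,zz in(("top",ii.min(),.024),("bot",ii.max(),.006)):
    q=ray("wrist",[(jj[ii==r].mean(),r)],zz,T)[0];print(nm,jj[ii==r].mean(),r,q,q[:2]@u*1000)
```

```text
[ 243   59   48  191 5883]
line [ 9.6892560e-01 -2.4735238e-01  7.2169043e+02  1.5577209e+01] -14.320893 z 0.02396478668101043
blade z 0.006116794920667745
handle along [-745.15687841 -744.86690205 -642.43297495 -640.77677031] across [-203.29221299 -193.61687266 -184.25012306]
blade along [-642.13872686 -641.74256604 -579.87511464 -579.34547993] across [-214.99903213 -194.00594511 -172.6289448 ] u [-0.9689256   0.24735238]
top 264.0 59 [0.76974833 0.00401574 0.024     ] -744.8355569078183
bot 257.09090909090907 249 [0.61214898 0.05391958 0.006     ] -579.7896755454117
```

servo_tool(
  targets=[
    [20,1,-10,0,0,0,-0.5],
    [20,1,-30,0,0,0,-0.5],
    [0,0,-30,0,0,0,-0.5],
    [0,0,-30,0,0,0,-0.5],
    [0,0,0,0,0,0,-0.5],
  ],
)

```text
time_s: 32.75
eef_pos: [0.6966, 0.0215, 0.0849]
ee_rot: [3.115, -0.388, -0.015]
ft_force: [-0.8, -1.1, -0.0]
width: 0.0651
```

servo_tool(
  targets=[
    [0,0,0,0,0,0,-0.5],
    [0,0,0,0,0,0,-0.5],
    [0,0,0,0,0,0,-0.5],
  ],
)

```text
time_s: 33.05
eef_pos: [0.7015, 0.023, 0.0921]
ee_rot: [-3.117, 0.388, -0.006]
ft_force: [-0.2, 0.8, 0.1]
width: 0.0653
```

Run:
```python
from wl import *
im,d,W,T=wrist("w17")
```

```text
[0.7015 0.023  0.0921] [-3.1169  0.3877 -0.0059] F [-0.18  0.8   0.12] 0.06530711846213588 33.05
```

View pics/w17.png

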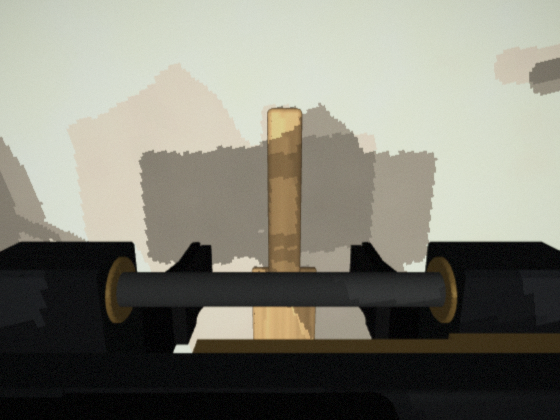

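servo_tool(
  targets=[
    [-1,-1,-25,0,0,0,-0.5],
    [0,0,-20,0,0,0,-0.5],
    [0,0,-10,0,0,0,-0.5],
    [0,0,0,0,0,0,-0.5],
    [0,0,0,0,0,0,-0.5],
  ],
)

```text
time_s: 33.6
eef_pos: [0.7, 0.0221, 0.0357]
ee_rot: [-3.117, 0.387, -0.002]
ft_force: [-0.7, -0.9, 0.5]
width: 0.0651
```

servo_tool(
  targets=[
    [0,0,0,0,0,0,-0.5],
    [0,0,0,0,0,0,-0.5],
  ],
)

```text
time_s: 33.8
eef_pos: [0.7001, 0.0221, 0.0359]
ee_rot: [-3.117, 0.387, -0.003]
ft_force: [0.3, -0.1, -0.6]
width: 0.0651
```

servo_tool(
  targets=[
    [0,-0.5,-3,0,0,0,-0.5],
    [0,0,-3,0,0,0,-0.5],
    [0,0,0,0,0,0,-0.5],
    [0,0,0,0,0,0,1],
    [0,0,0,0,0,0,1],
  ],
  squeeze=18,
)

```text
time_s: 34.3
eef_pos: [0.6993, 0.0215, 0.0286]
ee_rot: [3.118, -0.387, -0.0]
ft_force: [0.3, 0.8, -0.1]
width: 0.0563
```

servo_tool(
  targets=[
    [0,0,0,0,0,0,1],
    [0,0,0,0,0,0,1],
    [0,0,0,0,0,0,1],
    [0,0,0,0,0,0,1],
    [0,0,0,0,0,0,1],
  ],
)

```text
time_s: 34.8
eef_pos: [0.6993, 0.0215, 0.0287]
ee_rot: [3.118, -0.387, 0.0]
ft_force: [-0.8, 0.7, 0.1]
width: 0.0198
```

servo_tool(
  targets=[
    [0,0,0,0,0,0,1],
    [0,0,0,0,0,0,1],
    [0,0,0,0,0,0,1],
  ],
)

```text
time_s: 35.1
eef_pos: [0.6993, 0.0214, 0.0287]
ee_rot: [3.118, -0.387, 0.0]
ft_force: [0.5, -0.2, 0.2]
width: 0.0198
```

servo_tool(
  targets=[
    [0,0,15,0,0,0,1],
    [0,0,25,0,0,0,1],
    [-15,0,30,0,0,0,1],
    [-35,0,25,0,0,0,1],
    [-35,0,0,0,0,0,1],
  ],
)

```text
time_s: 35.6
eef_pos: [0.6165, 0.022, 0.1286]
ee_rot: [-3.116, 0.387, -0.014]
ft_force: [-0.2, -0.1, -0.7]
width: 0.0199
```

servo_tool(
  targets=[
    [-35,-20,0,0,0,0,1],
    [-35,-35,0,0,0,0,1],
    [-19,-40,0,0,0,0.025,1],
    [0,-40,0,0,0,0.025,1],
    [0,-40,0,0,0,0,1],
  ],
)

```text
time_s: 36.1
eef_pos: [0.5249, -0.155, 0.1252]
ee_rot: [3.126, -0.308, 0.003]
ft_force: [0.6, -1.0, -0.6]
width: 0.0198
```

servo_tool(
  targets=[
    [0,-40,0,0,0,0,1],
    [0,-30,0,0,0,0,1],
    [0,-20,0,0,0,0,1],
    [0,-10,-10,0,0,0,1],
    [0,0,-10,0,0,0,1],
  ],
)

```text
time_s: 36.6
eef_pos: [0.5252, -0.2549, 0.1036]
ee_rot: [3.125, -0.313, 0.002]
ft_force: [0.4, 0.3, -0.2]
width: 0.0198
```

servo_tool(
  targets=[
    [0,0,0,0,0,0,1],
    [0,0,0,0,0,0,1],
    [0,0,0,0,0,0,1],
    [0,0,0,0,0,0,1],
  ],
)

```text
time_s: 37.0
eef_pos: [0.5258, -0.2526, 0.104]
ee_rot: [-3.127, 0.307, -0.001]
ft_force: [-0.0, -0.2, -2.1]
width: 0.0202
```

Run:
```python
from wl import *
im,d,W,T=wrist("w18")
```

```text
[ 0.5258 -0.2526  0.104 ] [-3.1265e+00  3.0680e-01 -9.0000e-04] F [-0.05 -0.19 -2.08] 0.020183776129707908 37.0
```

View pics/w18.png

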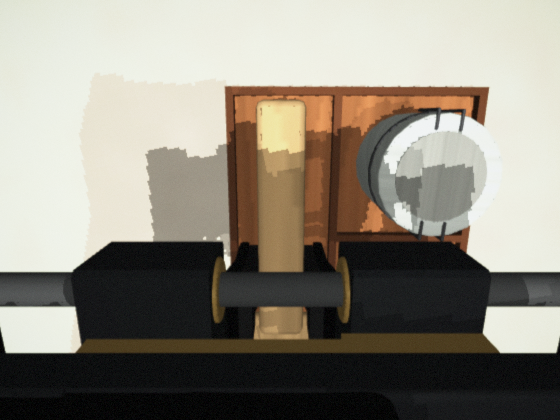

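servo_tool(
  targets=[
    [0,-1,-20,0,0,0,1],
    [0,0,-20,0,0,0,1],
    [0,0,-12,0,0,0,1],
    [0,0,0,0,0,0,1],
    [0,0,0,0,0,0,1],
  ],
)

```text
time_s: 37.55
eef_pos: [0.5257, -0.2545, 0.052]
ee_rot: [3.126, -0.309, 0.001]
ft_force: [0.1, -0.4, 0.2]
width: 0.0198
```

servo_tool(
  targets=[
    [0,0,0,0,0,0,1],
    [0,0,0,0,0,0,1],
  ],
)

```text
time_s: 37.75
eef_pos: [0.526, -0.2548, 0.0526]
ee_rot: [3.126, -0.309, 0.003]
ft_force: [-0.2, 0.4, -0.8]
width: 0.0194
```

Run:
```python
from wl import *
im,d,W,T=wrist("w19")
im,d=read_camera("side");cv2.imwrite("pics/s19.png",cv2.resize(im[100:240,220:450,::-1],None,fx=3,fy=3,interpolation=cv2.INTER_CUBIC))
```

```text
[ 0.526  -0.2548  0.0526] [ 3.1257e+00 -3.0930e-01  2.8000e-03] F [-0.18  0.38 -0.85] 0.019396363579452083 37.75
```

View pics/w19.png

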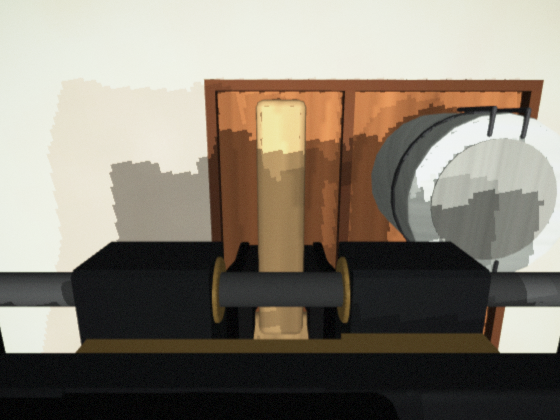

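View pics/s19.png

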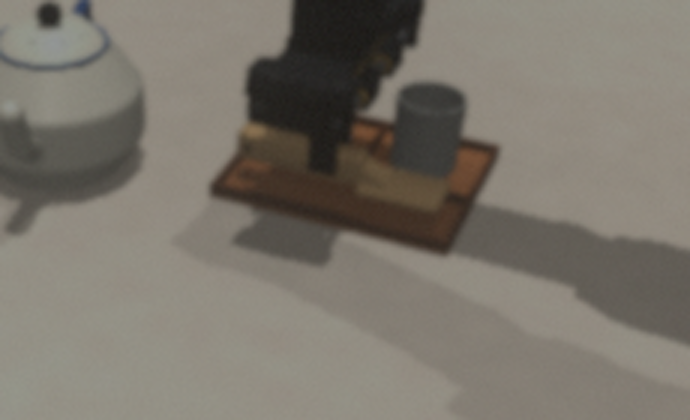

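servo_tool(
  targets=[
    [0,0,-6,0,0,0,1],
    [0,0,-5,0,0,0,1],
    [0,0,-4,0,0,0,1],
    [0,0,0,0,0,0,1],
    [0,0,0,0,0,0,1],
  ],
)

```text
time_s: 38.35
eef_pos: [0.5252, -0.2545, 0.0364]
ee_rot: [-3.126, 0.309, 0.001]
ft_force: [0.2, 0.2, -0.3]
width: 0.0196
```

servo_tool(
  targets=[
    [0,0,-1,0,0,0,1],
    [0,0,-1,0,0,0,1],
    [0,0,-1,0,0,0,1],
    [0,0,0,0,0,0,1],
    [0,0,0,0,0,0,1],
  ],
)

```text
time_s: 38.85
eef_pos: [0.5253, -0.2545, 0.0337]
ee_rot: [3.126, -0.309, -0.0]
ft_force: [-0.9, 0.6, -0.7]
width: 0.02
```

servo_tool(
  targets=[
    [0,0,-1,0,0,0,1],
    [0,0,0,0,0,0,1],
    [0,0,0,0,0,0,1],
  ],
)

```text
time_s: 39.15
eef_pos: [0.5253, -0.2545, 0.0336]
ee_rot: [3.126, -0.309, -0.0]
ft_force: [-2.2, -0.4, 5.9]
width: 0.0198
```

servo_tool(
  targets=[
    [0,0,1,0,0,0,0.2],
    [0,0,0,0,0,0,0.2],
    [0,0,0,0,0,0,0.2],
    [0,0,0,0,0,0,0.2],
  ],
)

```text
time_s: 39.55
eef_pos: [0.5253, -0.2545, 0.0335]
ee_rot: [3.126, -0.309, -0.0]
ft_force: [0.6, -0.2, -0.2]
width: 0.034
```

servo_tool(
  targets=[
    [0,0,10,0,0,0,0.2],
    [0,0,25,0,0,0,0.2],
    [0,0,40,0,0,0,0.2],
    [0,0,40,0,0,0,0.2],
    [0,0,40,0,0,0,0.2],
  ],
)

```text
time_s: 40.05
eef_pos: [0.5252, -0.2544, 0.1909]
ee_rot: [3.126, -0.309, 0.001]
ft_force: [0.3, 0.4, 0.0]
width: 0.0347
```

servo_tool(
  targets=[
    [0,40,30,0,0,0,0.2],
    [0,50,20,0,0,0,0.2],
    [0,50,0,0,0,0,0.2],
    [0,50,0,0,0,0,0.2],
    [-20,50,0,0,0,0,0.2],
  ],
)

```text
time_s: 40.55
eef_pos: [0.5079, -0.0189, 0.2385]
ee_rot: [-3.125, 0.307, -0.005]
ft_force: [0.3, 0.7, -0.3]
width: 0.0352
```

servo_tool(
  targets=[
    [-30,0,0,0,0,0,0.2],
    [-30,0,0,0,0,0,0.2],
    [0,0,0,0,0,0,0.2],
    [0,0,0,0,0,0,0.2],
  ],
)

```text
time_s: 40.95
eef_pos: [0.4468, -0.0218, 0.2381]
ee_rot: [3.126, -0.309, 0.003]
ft_force: [0.7, -0.2, -0.4]
width: 0.0349
```

Run:
```python
from wl import *
im,d,W,T=wrist("w20")
for n in("top","side"):
    im,d=read_camera(n);cv2.imwrite(f"pics/{n}F.png",im[...,::-1]);np.savez(f"pics/{n}F.npz",im=im,d=d)
```

```text
[ 0.4468 -0.0218  0.2381] [ 3.1258 -0.3093  0.0032] F [ 0.73 -0.25 -0.35] 0.03487783825164823 40.95
```

View pics/topF.png

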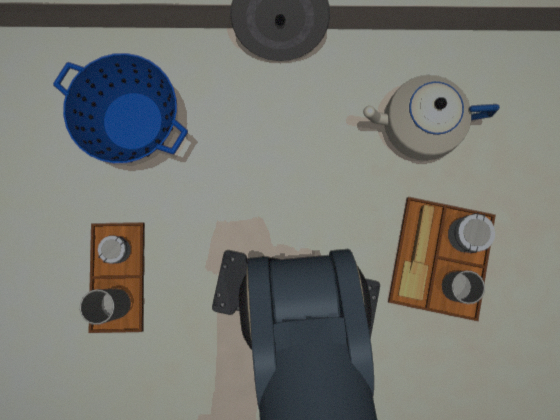

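View pics/sideF.png

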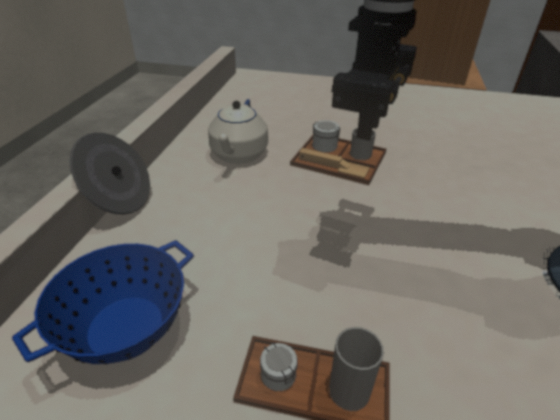

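Run:
```python
from h import *
A=np.array
def loc(p,c,deg):
    t=np.radians(deg);d=A(p)-A(c);return np.round([d@[np.cos(t),np.sin(t)],d@[-np.sin(t),np.cos(t)]],1)
for n in("top","side"):
    a=np.load(f"pics/{n}F.npz");W=cloud(n,a["d"]);z=W[...,2]
    b=np.load(f"pics/{n}0.npz")
    R={}
    for nm,x0,x1,y0,y1 in(("small",.36,.58,.23,.36),("large",.39,.63,-.41,-.19)):
        m=(W[...,0]>x0)&(W[...,0]<x1)&(W[...,1]>y0)&(W[...,1]<y1)&(z>.0035)&(z<.02)
        r=cv2.minAreaRect(W[m][:,:2].astype(np.float32)*1000);R[nm]=r;print(n,nm,r)
    for nm,x,y,h,t in(("tall",.4195,.29,.105,"small"),("stin",.5145,.291,.043,"small"),("short",.4535,-.32,.067,"large"),("ltin",.5464,-.339,.063,"large")):
        m=(np.hypot(W[...,0]-x,W[...,1]-y)<.045)&(z>h-.006)&(z<h+.01);P=W[m]
        c,r=cv2.minEnclosingCircle(P[:,:2].astype(np.float32)*1000)
        tc,td=((467.3,290.2),1.4) if t=="small" else ((506.5,-295.5),-11.3)
        print(n,nm,np.round(c,1),round(r,1),"local",loc(c,tc,td),"z",np.percentile(P[:,2],[50,98]).round(4))
    if n=="top":
        g=cv2.cvtColor(a["im"],cv2.COLOR_RGB2HSV);
        m=(np.abs(W[...,0]-.515)<.1)&(np.abs(W[...,1]+.252)<.045)
        P=W[m&(z>.018)];Q=A([loc(p,(506.5,-295.5),-11.3) for p in P[:,:2]*1000]);print("handle",len(P),Q.min(0),Q.max(0),np.median(P[:,2]))
    d=np.abs(a["im"].astype(int)-b["im"]).sum(-1)>60
    print("changed px teapot/colander:",[d[s].sum() for s in ((slice(70,160),slice(360,500)),(slice(50,165),slice(50,190)))] if n=="top" else "")
```

```text
top small ((470.0395202636719, 295.93487548828125), (126.96296691894531, 218.65780639648438), 89.7044906616211)
top large ((508.85589599609375, -301.4230041503906), (236.56187438964844, 216.95358276367188), 0.22381910681724548)
top tall [420.8 290.7] 28.3 local [-46.5   1.7] z [0.1041 0.1071]
top stin [516.1 291.4] 26.6 local [48.8  0. ] z [0.043  0.0466]
top short [ 456.1 -318.2] 28.5 local [-45.  -32.1] z [0.0657 0.069 ]
top ltin [ 548.7 -337.5] 34.0 local [ 49.6 -32.9] z [0.0626 0.066 ]
handle 947 [-65.2 -14.3] [85.4 56.5] 0.028241389951770723
changed px teapot/colander: [np.int64(61), np.int64(46)]
side small ((470.21197509765625, 288.1268310546875), (208.5062255859375, 96.16724395751953), 1.3074346780776978)
side large ((508.0172119140625, -301.4032287597656), (205.09141540527344, 226.99070739746094), 88.53382873535156)
side tall [419.7 288.7] 28.5 local [-47.6  -0.3] z [0.1045 0.1067]
side stin [514.8 289.3] 26.3 local [47.5 -2. ] z [0.044  0.0459]
side short [ 454.3 -319.9] 28.1 local [-46.4 -34.1] z [0.0648 0.0695]
side ltin [ 546.7 -339.2] 34.3 local [ 48. -35.] z [0.0643 0.0663]
changed px teapot/colander:
```

Run:
```python
from bench import *
print(state()["time_s"]);print(close_job())
```

```text
41.1
the job is handed in; nothing more can be done
None
```

Both kits are made up and I handed the job in at 41.1 s. I placed the items in the order listed: tall tumbler, small tin, short tumbler, large tin, then the spatula. Each was lowered until it touched the tray floor (about 6–7 N) and then released.

**Last checks, top and side views after the arm backed off:**
- **Tumblers and tins:** all four stand upright within about 3 mm of their compartment centres. Their tops are at the heights expected when resting on the tray floors.
- **Spatula:** it lies flat in the long trough, handle up, with the blade pointing towards the robot. Its handle top measured about 28 mm against an expected 29 mm. I confirmed its place along the trough only by eye and from the release pose, because the numeric extent check was spoiled by the neighbouring tin.
- **Trays:** their corners are at the same pixels in the top view as at the start. The automatic outline check at the end was not usable, because the contents spoiled it.
- **Teapot and colander:** they look unmoved; only about 50–60 pixels changed in each region.

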